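# Fit the tuning plungers and hold the filter home in the test nest

## Robot

A 6-joint arm with a two-finger parallel gripper is mounted at the origin on a cart in front of the work surface, level with it; the furniture and walls round the work are solid. World frame = base frame: x ahead of the robot, y to its left, z up, the work surface at z = 0. Lengths are in m, angles in rad, forces in N, time in s.
With the tool pointing down it reaches from about 0.25 to 0.8 m from the base axis. Payload 3.9 kg.
Tool frame: the origin (TCP) lies on the centre line of the jaws, within the pads' length; the fingertips stand 14 mm ahead of it and the grasp point (between the pads) lies 5 mm behind it; z points along the fingers, y is the line along which they close (so a half turn about z gives the same grasp; the last joint's range is limited). The gripper opens to 85 mm and grips with 20 to 120 N. Pads are 22 mm wide; open, the fingers measure 114 mm over their backs; the gripper's body (76 mm by 85 mm) begins 54 mm behind the grasp point. The pads swing forward as they close: fully open they stand 13 mm farther back than shut.
Start: joints at [1.345, 0.26, -0.138, 1.173, 0, 1.571], TCP at [0.118, 0.512, 0.245] pointing down, gripper open.
Joint ranges: [-2.78, 2.78], [-0.83, 1.72], [-1.28, 1.37], [-1.9, 2.12], [-1.57, 1.48], [-3.14, 3.14]. Speed limits (rad/s): [2.57, 2.57, 3.14, 3.14, 3.14, 3.14].

## Interface

Orientations are given as a unit quaternion [w, x, y, z].
In Python, from bench import move_to, line_to, move_joints, gripper_to, pause, solve_ik, observe, read_camera, calibration, PlanningError, hand_in gives the robot as it stands. The module is installed in compiled form; this text tells all that it offers. Calls block until the motion is done:
- move_to(position, orientation): joint-space move of the TCP to a pose.
- line_to(position, velocity=0.15, ori=None, threshold=None): straight line of the TCP; ori=None keeps the orientation; velocity is the mean speed in m/s. With threshold (N) it stops when the force on the tool has changed by that much, and returns True; else False.
- move_joints(angles): joint-space move.
- gripper_to(opening): finger opening in m; the grip force is fixed at half the most; returns when the fingers have stopped.
- pause(seconds).
- solve_ik(position, orientation): joint angles nearest the present ones, or None.
- observe(): the state.
- read_camera(name): name is "side" or "top" or "wrist"; returns the picture (480x640x3 uint8, blue, green, red); there is no depth.
- calibration(name): a dict with "intrinsics" (3x3 intrinsics, pixels), "dist_coeffs" ([k1, k2, p1, p2, k3] as OpenCV has them; the pictures are not rectified), "world_to_cam" (4x4, takes a point from world to camera coordinates); the wrist camera has in their place "mount" (4x4, takes a point from camera to tool coordinates, whose origin is the TCP and whose axes are the flange's). Camera axes: x right, y down, z forward; pixel columns grow to the right and rows downward; lengths in m; the calibration is good to about 2 mm. A picture is of the moment at which its call begins: read the wrist's pose just before it. calibration takes no time and is no camera call.
A pose or a line that the arm cannot do raises PlanningError and nothing moves.
- hand_in(): hands the job in; it is judged then, once.
The state is a dict: "time_s": time; "joints": joint angles; "dq": joint speeds; "joint_torque": joint torques, N m; "ee_pos": TCP position; "ee_rot": TCP orientation; "contact_force": force on the tool from outside, world axes, zero at the start; "wrist_torque": the same for the moment, N m; "opening": finger opening in m; "gripper_force": force on a finger pad.
Only numpy, scipy, OpenCV 4.12 (cv2) and the standard library are available. Lean on these libraries where they do the work, as an engineer would, in place of code of your own. Each camera call takes 0.05 s, during which the arm holds its last target. There are 200 camera calls.

## Task

Get the little aluminium filter block ready for its measurement: drop the two brass-headed tuning plungers from the wooden rack, shank down, fully home into the two bores on top of the block (either plunger in either bore) and leave the black blanking plug in the rack. Then pick up the block, keep it upright, lay it flat on the dark grey test nest with its threaded connectors pointing away from the side fence, and press it into the corner, flush against the rear fence (pushing the sprung ground contact right in) and the side fence at once. Finish while still gripping the block and pressing it against both fences, since the spring backs it off if you let go; leave the other things on the bench alone.

Things in the scene. Friction and masses are not known exactly. Their poses are not given: they have to be found in the camera images.
- filter: loose machined aluminium block on the bench, 0.3-0.5 kg; 50 mm in its x, 84 in y, 40 high; origin: centre of its underside, z up. Bores in its top at y = -20 and +20 mm; two brass coaxial connectors stick 13 mm out of its +y end. Its +x face goes to the rear fence, its -y end to the side fence. Grip it across the 50 mm by the upper half. Start yaw within 0.4 rad of zero
- bore_a (a point): mouth of the filter's bore at y = -20 mm: centre of the hole, on the block's top face (40 mm over its underside). Hole 12 mm across with a small chamfer, 33 mm deep
- bore_b (a point): mouth of the filter's bore at y = +20 mm; same size as the other
- filter_corner (a point): lower corner of the filter block where its +x face, -y end and underside meet; it is to lie at nest_corner
- connector_end (a point): middle of the filter's +y end, between the two connectors, 18 mm above its underside
- plunger_a: loose tuning plunger, 40 g, upright in the rack: copper shank 10 mm across, 30 long, foot tapered to 6.4 mm over 3 mm; brass knurled head 16 mm across, 24 high above it (54 in all). Origin: centre of the foot, z up. In the rack its foot is 6 mm and its head 36 to 60 mm above the bench. Home: the head rests on the block's top, foot 10 mm above the block's underside
- plunger_b: second tuning plunger, identical to plunger_a
- dummy_plug: blanking plug of black plastic, same shape and size as the plungers, in the third hole of the rack; stays there
- rack: light wooden rack block, fixed, 44 mm in its x, 124 mm in its y, 36 mm high, origin at the centre of its underside; three holes 12 mm across, 33 mm deep, at y = -40, 0 and +40 mm hold the two plungers and the blanking plug, in any order. Its yaw is within 0.3 rad of zero
- nest: test nest, fixed: dark grey plate 150 mm in its x, 170 in y, 10 thick; origin: centre of its underside, z up; yaw within 0.22 rad of zero. Fences rise 12 mm above the plate (top 22 mm above the bench). The block seated in the corner has its centre at nest x = +30, y = -23 mm, underside at z = +10 mm, axes parallel to the nest's. Plate and fences are ground smooth: low friction
- rear_fence: steel fence along the nest's far edge; has the nest's own origin and axes. Its working face looks to the nest's -x and lies at x = +55 mm, from y = -65 to +75 mm; it is 14 mm thick, and clear behind (fingers can straddle it above its top)
- side_fence: steel fence along the nest's -y edge; has the nest's own origin and axes. Its working face looks to the nest's +y and lies at y = -65 mm, from x = -40 to +44 mm; 14 mm thick
- nest_corner (a point): where the working faces of both fences (extended) and the top of the nest's plate meet; nest frame x = +55, y = -65, z = +10 mm
- ground_contact (a joint): travel of the sprung brass ground contact in the rear fence (at nest y = -23 mm, 6 mm above the plate): 0 = standing 4 mm proud of the fence face, 0.004 = pushed in level with it; the spring gives about 2 N at first touch and 6 N fully in
- load_50: small black and silver termination, 14x30x12 mm, lying on the bench to the right; bystander
- attenuator: small silver attenuator, 11x31x10 mm, lying on the bench beyond the filter; bystander
- n_adapter: silver threaded adapter, 22x31x19 mm, on the bench on the robot's side; bystander
- tape_roll: roll of dark tape, 55 mm across, 19 mm high, lying behind the nest; bystander

How it is judged:
By the outcome, as a careful person would: the job done as asked, in the order asked, and still so for the second after the job is handed in, while the arm keeps its last pose, push and grip.
It also fails if it takes over 72 s, if anything falls off the work surface, if the arm or the gripper's body presses on something with over 40 N, if the wrist force passes 120 N, or if a joint passes its speed limit or range.

## Working session

There is one attempt and no reset: what is moved stays moved. The work goes in short steps, each a Python script; the robot and the scene stay as the last script left them, time stands still between calls to the robot, and variables do not carry over. Pictures are saved under pics/ and viewed, at most 10 in all, crops included, and the job is handed in when it is done.

```bash
mkdir -p pics; ls; python3 - <<'E'
from bench import *
import cv2
for n in ("top","side"):
    cv2.imwrite(f"pics/{n}0.png",read_camera(n))
    c=calibration(n); print(n,c)
print(calibration("wrist"))
s=observe();print(s["time_s"],s["ee_pos"],s["ee_rot"],s["opening"])
E
```

```text
pics
top {'intrinsics': array([[589.60367469,   0.        , 321.30624292],
       [  0.        , 589.60367469, 243.07265149],
       [  0.        ,   0.        ,   1.        ]]), 'dist_coeffs': array([-0.06317887,  0.        ,  0.        ,  0.        ,  0.        ]), 'world_to_cam': array([[ 0.02278224, -0.99967139,  0.01175046, -0.02753106],
       [-0.98101008, -0.02461835, -0.19238806,  0.58083909],
       [ 0.19261412, -0.00714429, -0.98124857,  1.09544108],
       [ 0.        ,  0.        ,  0.        ,  1.        ]])}
side {'intrinsics': array([[570.64007412,   0.        , 324.07304355],
       [  0.        , 570.64007412, 250.49146066],
       [  0.        ,   0.        ,   1.        ]]), 'dist_coeffs': array([0.00138911, 0.        , 0.        , 0.        , 0.        ]), 'world_to_cam': array([[-0.965999  ,  0.25835116,  0.01003101,  0.53478684],
       [ 0.20665774,  0.79486379, -0.57051217, -0.05861937],
       [-0.15536576, -0.54904119, -0.82122789,  1.19740669],
       [ 0.        ,  0.        ,  0.        ,  1.        ]])}
{'intrinsics': array([[339.69254055,   0.        , 318.64703745],
       [  0.        , 339.69254055, 238.53517192],
       [  0.        ,   0.        ,   1.        ]]), 'dist_coeffs': array([-0.01747544,  0.        ,  0.        ,  0.        ,  0.        ]), 'mount': array([[-2.79578904e-05, -9.64057633e-01, -2.65693206e-01,
         6.66498946e-02],
       [ 9.99999995e-01, -2.54801803e-06, -9.59808286e-05,
         8.53983711e-04],
       [ 9.18540593e-05, -2.65693207e-01,  9.64057629e-01,
        -1.29596685e-01],
       [ 0.00000000e+00,  0.00000000e+00,  0.00000000e+00,
         1.00000000e+00]])}
0.1 [0.1173984  0.51109292 0.24454374] [-1.17474448e-04  1.12660514e-01  9.93633131e-01 -8.92568499e-04] 0.08517331405700544
```

View pics/top0.png

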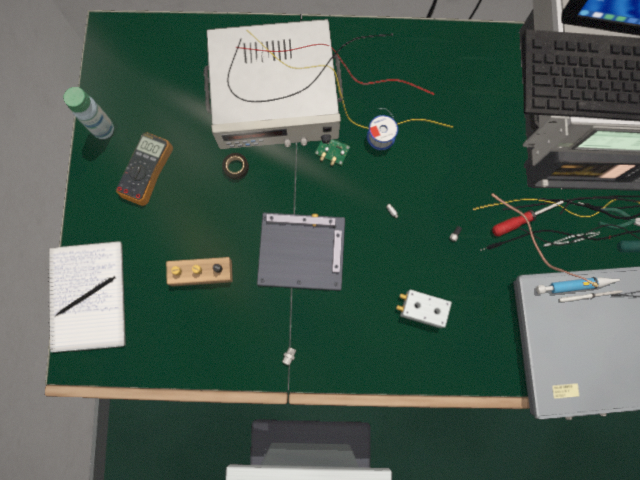

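View pics/side0.png

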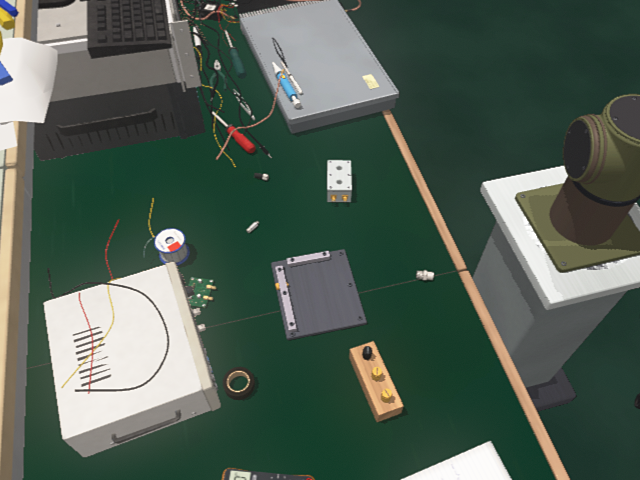

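```bash
cat > h.py <<'E'
import numpy as np, cv2
from bench import *
from scipy.spatial.transform import Rotation as R
from scipy.optimize import least_squares
def rot(q): return R.from_quat(np.roll(q,-1))
def cam(name, s=None):
    c=calibration(name)
    if name!="wrist": T=c["world_to_cam"]
    else:
        E=np.eye(4); E[:3,:3]=rot(s["ee_rot"]).as_matrix(); E[:3,3]=s["ee_pos"]
        T=np.linalg.inv(E@c["mount"])
    return c["intrinsics"],c["dist_coeffs"],T
def proj(C,P):
    K,d,T=C
    return cv2.projectPoints(np.atleast_2d(np.float64(P)),cv2.Rodrigues(T[:3,:3])[0],T[:3,3],K,d)[0][:,0]
def tri(obs):  # [(C,(u,v)),...]
    f=lambda p:np.concatenate([proj(C,p)[0]-np.array(uv) for C,uv in obs])
    r=least_squares(f,[.45,0,.03]); return r.x, np.abs(r.fun).max()
def atz(C,uv,z):
    f=lambda p:proj(C,[p[0],p[1],z])[0]-np.array(uv)
    return least_squares(f,[.45,0]).x
def down(yaw):  # tool z down, tool y axis along world direction yaw (mod pi)
    y=np.array([np.cos(yaw),np.sin(yaw),0]); z=np.array([0,0,-1.]); x=np.cross(y,z)
    return np.roll(R.from_matrix(np.c_[x,y,z]).as_quat(),1)
def crop(img,x,y,w,h,k): return cv2.resize(img[y:y+h,x:x+w],None,fx=k,fy=k,interpolation=cv2.INTER_CUBIC)
E
python3 - <<'E'
import cv2,numpy as np
from h import crop
t=cv2.imread("pics/top0.png");s=cv2.imread("pics/side0.png")
# cells 400x200
a=[crop(t,160,250,80,40,5),crop(s,345,330,80,100,2.5)]
top=np.hstack([crop(t,160,250,80,48,5),crop(t,385,283,80,48,5)])
b=np.hstack([crop(t,250,205,100,90,4),crop(s,335,335,90,90,4)[:, :400]]) 
b=b[:, :760]; b=np.pad(b,((0,0),(0,40),(0,0)))
cv2.imwrite("pics/m1.png",np.vstack([top,b]))
E
```

```text
(no output)
```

View pics/m1.png

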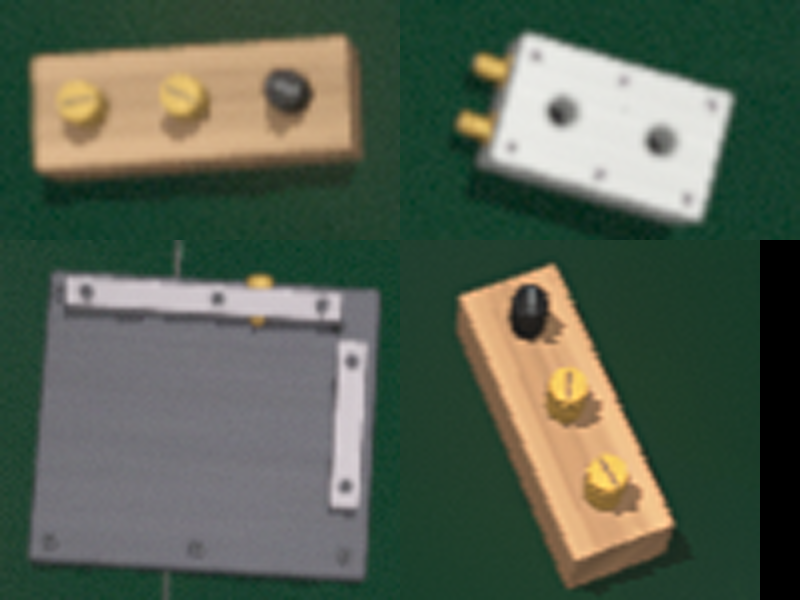

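In the top view the brass heads sit at about (175.5,269.7) and (195.5,268.3), with the black plug at (217,267). The bores are at (417.3,305) and (437,310.8), and the nest plate corners at (263,213), (344.5,217.5), (341,289) and (257.3,284). In the side view the head tops are at (386.9,393.2) and (376.9,371.2).

```bash
cat > coarse.py <<'E'
from h import *
T,S=cam("top"),cam("side")
print("head1",tri([(T,(175.4,269.6)),(S,(386.9,393.2))]))
print("head2",tri([(T,(195.5,268.2)),(S,(376.9,371.2))]))
b=[atz(T,p,.04) for p in((417.2,304.8),(436.9,310.7))]
print("bores b,a",b, np.linalg.norm(b[0]-b[1])); d=b[0]-b[1]; print("filter yaw",np.arctan2(-d[0],d[1]),"ctr",(b[0]+b[1])/2)
n=np.array([atz(T,p,.01) for p in((263.,212.8),(344.4,217.3),(340.8,289.3),(257.2,284))]);print(n,n.mean(0))
d=n[0]-n[1]+n[3]-n[2];print("nest yaw",np.arctan2(-d[0],d[1]),np.linalg.norm(d)/2)
for z in (.2,.25):
  for p in ((.4,.2),(.36,-.2),(.46,.03)):
    print(p,z,[None if (j:=solve_ik([*p,z],down(y))) is None else np.round(j,2) for y in(0,np.pi/2,np.pi,-np.pi/2)])
E
python3 coarse.py
```

```text
head1 (array([0.52131875, 0.26854112, 0.05584741]), np.float64(0.3117905846104918))
head2 (array([0.52528375, 0.22908029, 0.05711636]), np.float64(0.11209106039183325))
bores b,a [array([ 0.46659279, -0.20357572]), array([ 0.45591371, -0.24211872])] 0.039995064625102626
filter yaw -0.2702889905458515 ctr [ 0.46125325 -0.22284722]
[[ 0.65082109  0.10722227]
 [ 0.64557587 -0.06014547]
 [ 0.49701549 -0.05519822]
 [ 0.50358041  0.11272824]] [0.57424822 0.02615171]
nest yaw -0.03520865004600185 0.1677510621768718
(0.4, 0.2) 0.2 [array([ 0.46,  0.15, -0.4 ,  1.02,  0.  ,  2.03]), array([ 0.46,  0.15, -0.4 ,  1.02,  0.  ,  0.46]), array([ 0.46,  0.15, -0.4 ,  1.02,  0.  , -1.11]), array([ 0.46,  0.15, -0.4 ,  1.02,  0.  , -2.68])]
(0.36, -0.2) 0.2 [array([-0.51,  0.09, -0.47,  1.01,  0.  ,  1.06]), array([-0.51,  0.09, -0.47,  1.01,  0.  , -0.51]), array([-0.51,  0.09, -0.47,  1.01,  0.  , -2.08]), array([-0.51,  0.09, -0.47,  1.01,  0.  ,  2.63])]
(0.46, 0.03) 0.2 [array([ 0.07,  0.18, -0.37,  1.02,  0.  ,  1.64]), array([ 0.07,  0.18, -0.37,  1.02,  0.  ,  0.07]), array([ 0.07,  0.18, -0.37,  1.02,  0.  , -1.51]), array([ 0.07,  0.18, -0.37,  1.02,  0.  , -3.08])]
(0.4, 0.2) 0.25 [array([ 0.46,  0.12, -0.3 ,  1.15,  0.  ,  2.03]), array([ 0.46,  0.12, -0.3 ,  1.15,  0.  ,  0.46]), array([ 0.46,  0.12, -0.3 ,  1.15,  0.  , -1.11]), array([ 0.46,  0.12, -0.3 ,  1.15,  0.  , -2.68])]
(0.36, -0.2) 0.25 [array([-0.51,  0.06, -0.37,  1.14,  0.  ,  1.06]), array([-0.51,  0.06, -0.37,  1.14,  0.  , -0.51]), array([-0.51,  0.06, -0.37,  1.14,  0.  , -2.08]), array([-0.51,  0.06, -0.37,  1.14,  0.  ,  2.63])]
(0.46, 0.03) 0.25 [array([ 0.07,  0.15, -0.27,  1.15,  0.  ,  1.64]), array([ 0.07,  0.15, -0.27,  1.15,  0.  ,  0.07]), array([ 0.07,  0.15, -0.27,  1.15,  0.  , -1.51]), array([ 0.07,  0.15, -0.27,  1.15,  0.  , -3.08])]
```

```bash
cat > scan.py <<'E'
from h import *
import pickle
D={}
def snap(n):
    s=observe(); im=read_camera("wrist"); cv2.imwrite(f"pics/{n}.png",im)
    D[n]={k:np.array(s[k]) for k in("ee_pos","ee_rot")}; print(n,s["time_s"],np.round(s["ee_pos"],3))
pi=np.pi
for n,p,y in(("r0",(.523,.249,.14),.09),("r1",(.523,.249,.14),.09+pi),
             ("n1",(.60,-.0,.15),-.035+pi),("n0",(.60,-.0,.15),-.035),
             ("f0",(.461,-.223,.13),-.27),("f1",(.461,-.223,.13),-.27+pi)):
    move_to(p,down(y)); snap(n)
pickle.dump(D,open("D.pkl","wb"))
E
python3 scan.py && python3 - <<'E'
import cv2,numpy as np
I={n:cv2.imread(f"pics/{n}.png") for n in("r0","r1","n0","n1","f0","f1")}
g=lambda n:cv2.resize(I[n],(266,200),interpolation=cv2.INTER_AREA)
cv2.imwrite("pics/m2.png",np.vstack([np.hstack([g("r0"),g("n0"),g("f0")]),np.hstack([g("r1"),g("n1"),g("f1")])]))
E
```

```text
r0 1.9 [0.523 0.25  0.14 ]
r1 4.6 [0.523 0.249 0.14 ]
n1 5.6667 [0.6   0.001 0.15 ]
n0 8.3667 [0.6  0.   0.15]
f0 9.4417 [ 0.462 -0.223  0.13 ]
f1 12.1417 [ 0.461 -0.223  0.13 ]
```

View pics/m2.png

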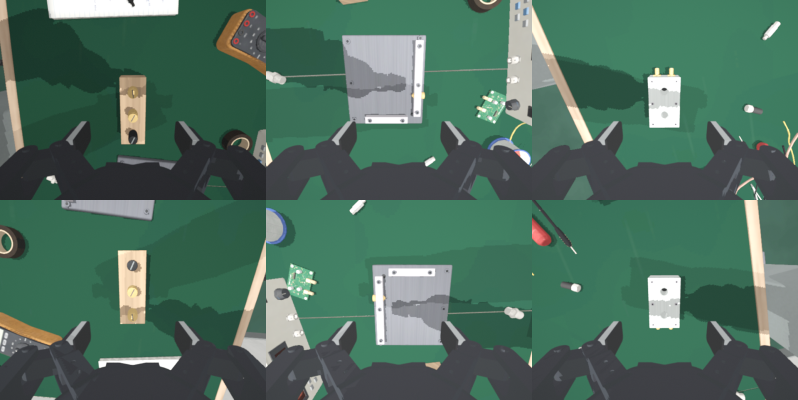

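```bash
python3 - <<'E'
import cv2,numpy as np
from h import crop
I={n:cv2.imread(f"pics/{n}.png") for n in("r0","r1","n0","n1","f0","f1")}
m=lambda a,b:np.hstack([a,b])
cv2.imwrite("pics/A.png",m(crop(I["r0"],270,195,100,150,4),crop(I["r1"],270,150,100,150,4)))
cv2.imwrite("pics/B.png",m(crop(I["f0"],270,160,100,150,4),crop(I["f1"],270,175,100,150,4)))
cv2.imwrite("pics/C.png",np.vstack([crop(I["n0"],180,80,220,220,1.8),]) if 0 else m(crop(I["n0"],180,80,200,225,2)[:, :400],crop(I["n1"],250,145,200,225,2)))
E
```

```text
(no output)
```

View pics/A.png

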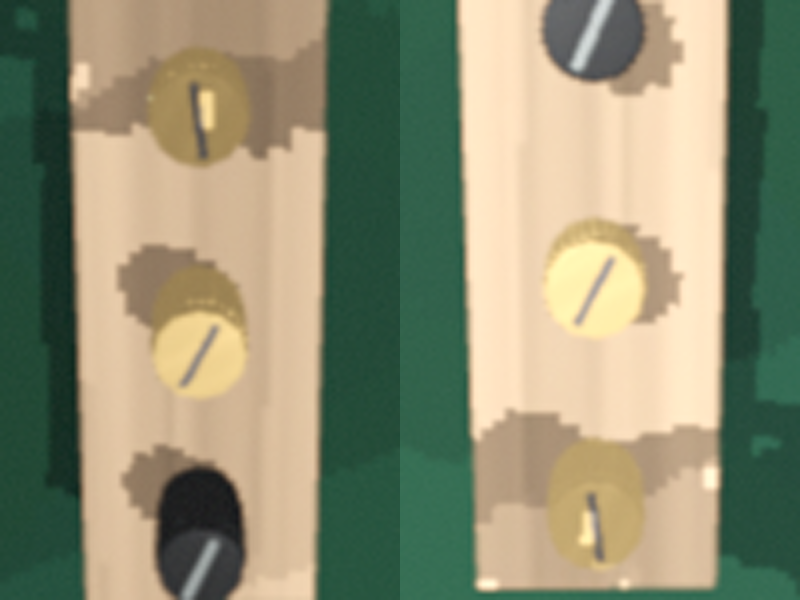

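View pics/B.png

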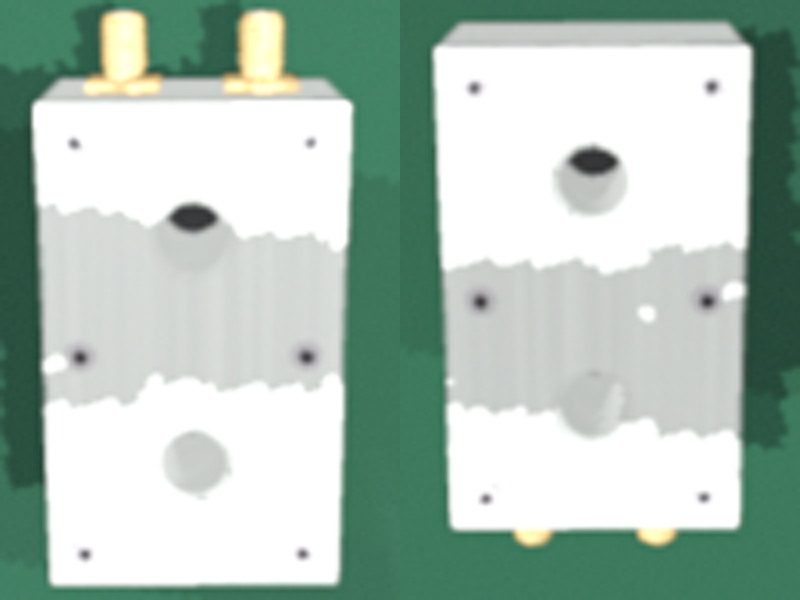

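View pics/C.png

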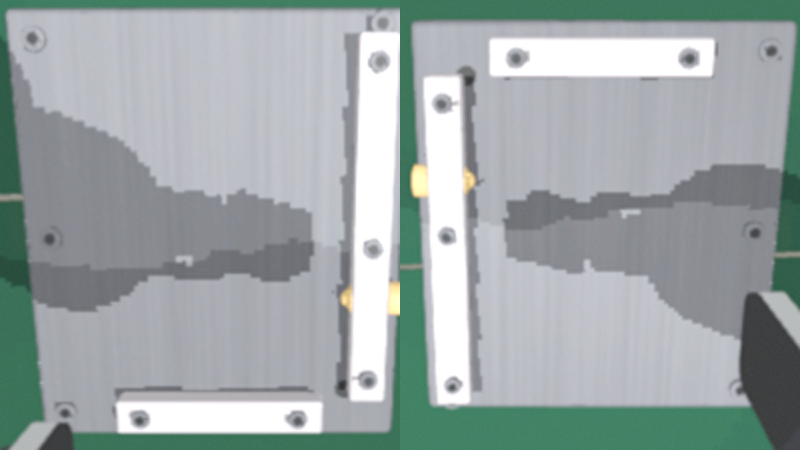

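In A (r0/r1) the brass heads show at (198,120) and (199,354) in the left panel, and at (595,526) and (594,291) in the right. B gives the block's top corners plus bores at (195,237), (196,462) | (590,180), (595,404). C gives the plate and fence-top corners. Next I fit the poses.

```bash
cat > fit.py <<'E'
from h import *
import pickle
D=pickle.load(open("D.pkl","rb"))
off=dict(r0=(270,195,4),r1=(270,150,4),f0=(270,160,4),f1=(270,175,4),n0=(180,80,2),n1=(250,145,2))
C={n:cam("wrist",D[n]) for n in off}
def px(n,p): o=off[n]; return (np.array(p,float)+.5)/o[2]-.5+np.array(o[:2])
for nm,a,b in(("head1",(198.5,120),(195.5,526)),("head2",(199,354),(194,291)),("dummy",(200,570),(193,35))):
    print(nm,tri([(C["r0"],px("r0",a)),(C["r1"],px("r1",b))]), [atz(C[n],px(n,p),.06).round(4) for n,p in(("r0",a),("r1",b))])
for nm,a,b in(("bore_b",(195,237),(195,404)),("bore_a",(196,462),(190,180))):
    print(nm,tri([(C["f0"],px("f0",a)),(C["f1"],px("f1",b))]), [atz(C[n],px(n,p),.04).round(4) for n,p in(("f0",a),("f1",b))])
def fit(obs,x0):
    n_,u,P=zip(*[(n,px(n,p),np.array(q)/1000) for n,p,q in obs])
    def f(v):
        M=R.from_euler("z",v[3]).as_matrix()
        return np.concatenate([proj(C[n],M@q+v[:3])[0]-w for n,w,q in zip(n_,u,P)])
    r=least_squares(f,x0,loss="soft_l1"); return r.x,np.sqrt(np.mean(f(r.x)**2))
F0=[((33,101),(-25,42,40)),((352,101),(25,42,40)),((338,585),(25,-42,40)),((50,585),(-25,-42,40)),((195,237),(0,20,40)),((196,462),(0,-20,40))]
F1=[((34,47),(25,-42,40)),((352,47),(-25,-42,40)),((340,528),(-25,42,40)),((50,528),(25,42,40)),((190,180),(0,-20,40)),((195,404),(0,20,40))]
F=[("f0",*o) for o in F0],[("f1",*o) for o in F1]
N0=[((359,32),(55,75,22)),((349,402),(55,-65,22)),((117,402),(-40,-65,22)),((322,402),(44,-65,22)),((117,433),(-40,-79,22)),((322,433),(44,-79,22)),((384,401),(69,-65,22)),((7,10),(-75,85,10)),((43,432),(-75,-85,10)),((389,432),(75,-85,10))]
N1=[((12,21),(75,-85,10)),((397,22),(-75,-85,10)),((30,405),(75,85,10)),((89,39),(44,-79,22)),((313,39),(-40,-79,22)),((314,76),(-40,-65,22)),((90,76),(44,-65,22)),((24,77),(69,-65,22)),((61,76),(55,-65,22)),((69,403),(55,75,22)),((37,403),(69,75,22))]
N=[("n0",*o) for o in N0],[("n1",*o) for o in N1]
for nm,G,x0 in(("filter",F,[.46,-.22,0,-.27]),("nest",N,[.57,.026,0,-.035])):
    for o in(*G,G[0]+G[1]): v,e=fit(o,x0); print(nm,v.round(4),round(e,2))
E
python3 fit.py
```

```text
head1 (array([0.52129844, 0.26837172, 0.06309453]), np.float64(0.9079215577850164)) [array([0.5208, 0.2676]), array([0.5218, 0.2697])]
head2 (array([0.52508088, 0.22922982, 0.06311684]), np.float64(0.9596258792853973)) [array([0.5246, 0.2279]), array([0.5256, 0.23  ])]
dummy (array([0.5288121 , 0.1904953 , 0.06488517]), np.float64(0.9025613387566978)) [array([0.5285, 0.1874]), array([0.5293, 0.1907])]
bore_b (array([ 0.46686924, -0.2036704 ,  0.04159724]), np.float64(0.43232214158553006)) [array([ 0.4665, -0.2039]), array([ 0.4673, -0.2031])]
bore_a (array([ 0.45689333, -0.24174213,  0.04189477]), np.float64(0.9025749092641036)) [array([ 0.4561, -0.2423]), array([ 0.4576, -0.2415])]
filter [ 0.4613 -0.2223  0.004  -0.2674] 0.44
filter [ 0.4622 -0.2226  0.0032 -0.2663] 0.62
filter [ 0.4617 -0.2225  0.0034 -0.2664] 0.74
nest [ 0.5743  0.0257 -0.0007 -0.0361] 0.59
nest [ 0.5754  0.0282 -0.0009 -0.036 ] 0.42
nest [ 0.5749  0.0273  0.0013 -0.037 ] 1.14
```

```bash
cat > plug.py <<'E'
from h import *
import sys
ZG=.0545; RY=.095+np.pi; FY=-.267+np.pi
def st(m): s=observe(); print(m,round(s["time_s"],2),np.round(s["ee_pos"],4),"open",round(s["opening"],4),"gf",round(float(np.max(s["gripper_force"])),1),"F",np.round(s["contact_force"],1))
def grab(h):
    gripper_to(.05); move_to([*h,.10],down(RY)); hit=line_to([*h,ZG],.08,threshold=8); st(f"at head {hit}")
    gripper_to(0); st("gripped"); line_to([*h,.125],.15); st("lifted")
def put(b):
    move_to([*b,.125],down(FY)); line_to([*b,ZG+.004+.034],.12); st("above")
    hit=line_to([*b,ZG+.003],.03,threshold=8); st(f"inserted {hit}")
E
python3 - <<'E'
from plug import *
line_to([.461,-.223,.15]); grab((.5251,.2291)); put((.4569,-.2418))
E
```

```text
at head False 15.32 [0.5253 0.229  0.0546] open 0.0499 gf 0.0 F [0.3 0.2 0.1]
gripped 15.73 [0.5257 0.2294 0.0553] open 0.0134 gf 58.5 F [0.7 0.1 4.5]
lifted 16.35 [0.5246 0.2289 0.1243] open 0.0136 gf 59.0 F [-0.7 -0.7 -1.1]
above 18.51 [ 0.4569 -0.2411  0.0923] open 0.0135 gf 59.0 F [ 0.2  0.3 -0.2]
inserted True 19.54 [ 0.4566 -0.2417  0.0593] open 0.0137 gf 59.7 F [-1.   0.1  4.4]
```

```bash
python3 - <<'E'
from plug import *
def rel(b):
    gripper_to(.05); st("rel"); line_to([*b,.14],.2)
rel((.4569,-.2418)); grab((.5213,.2685)); put((.4669,-.2036)); rel((.4669,-.2036))
s=observe(); w=read_camera("wrist"); t=read_camera("side"); tp=read_camera("top")
import pickle; pickle.dump({k:np.array(s[k]) for k in("ee_pos","ee_rot")},open("D2.pkl","wb"))
cv2.imwrite("pics/w2.png",w); cv2.imwrite("pics/s2.png",t)
cv2.imwrite("pics/m3.png",np.hstack([crop(w,270,120,100,150,4),crop(t,305,135,80,120,5)[:600]]))
st("end")
E
```

```text
rel 19.98 [ 0.4557 -0.2412  0.0583] open 0.0503 gf 0.0 F [0.4 0.7 0.3]
at head False 23.34 [0.5216 0.2685 0.0546] open 0.0502 gf 0.0 F [-0.1  0.2  0.5]
gripped 23.76 [0.5219 0.2688 0.0553] open 0.0137 gf 58.5 F [-0.1  0.   3.8]
lifted 24.38 [0.5208 0.2683 0.1243] open 0.0135 gf 58.9 F [ 1.  -0.  -0.8]
above 26.53 [ 0.4669 -0.2029  0.0923] open 0.0133 gf 58.9 F [-0.1  1.  -0.6]
inserted True 27.57 [ 0.4666 -0.2035  0.0592] open 0.0138 gf 59.7 F [-0.9  0.   5.4]
rel 28.01 [ 0.4657 -0.2031  0.0583] open 0.0501 gf 0.0 F [-0.4  0.3 -0.1]
end 28.72 [ 0.4656 -0.203   0.1383] open 0.0499 gf 0.0 F [ 0.4  0.2 -0.5]
```

View pics/m3.png

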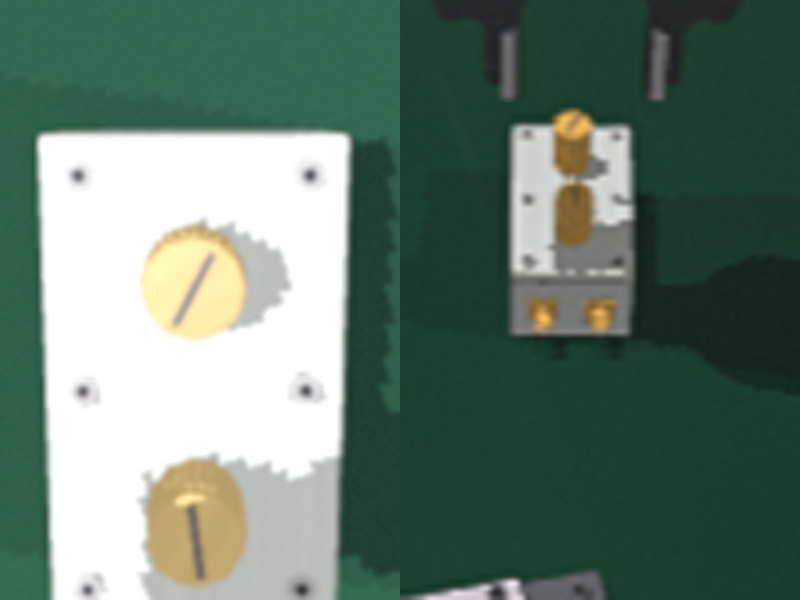

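Both heads sit flush on the block's top at (195,285) and (197,540) in the wrist crop, and the block hasn't turned. Next: grasp the block and bring it over the nest.

```bash
cat > nest.py <<'E'
from plug import *
NP=np.array([.5748,.0271]); NY=-.0365
NR=np.array([[np.cos(NY),-np.sin(NY)],[np.sin(NY),np.cos(NY)]])
W=lambda x,y,z:[*(NP+NR@(np.array([x,y])/1000)),z]
def stn(m):
    s=observe(); p=NR.T@(np.array(s["ee_pos"][:2])-NP)*1000; f=NR.T@np.array(s["contact_force"][:2])
    yaw=np.arctan2(*rot(s["ee_rot"]).as_matrix()[[1,0],1]); 
    print(m,round(s["time_s"],2),"nest xy",p.round(2),"z",round(s["ee_pos"][2]*1000,2),"F",f.round(1),round(s["contact_force"][2],1),"yawerr",round((yaw-NY+np.pi/2)%np.pi-np.pi/2,4),"tq",np.round(s["wrist_torque"],2))
E
python3 - <<'E'
from nest import *
c=(.4617,-.2223)
gripper_to(.085); move_to([*c,.14],down(FY)); h=line_to([*c,.028],.1,threshold=8); st(f"down {h}")
gripper_to(0); st("grip"); line_to([*c,.12],.15); st("lift")
move_to(W(10,-8,.12),down(NY+np.pi)); line_to(W(10,-8,.048),.1); stn("over")
h=line_to(W(10,-8,.035),.02,threshold=4); stn(f"down {h}")
cv2.imwrite("pics/s3.png",read_camera("side")); cv2.imwrite("pics/t3.png",read_camera("top")); 
E
```

```text
down False 30.68 [ 0.4622 -0.2225  0.0286] open 0.0851 gf 0.0 F [0.1 0.1 0.1]
grip 31.1 [ 0.462  -0.2225  0.0287] open 0.0489 gf 63.9 F [-1.1  0.4  5.9]
lift 31.87 [ 0.4607 -0.2219  0.1189] open 0.0489 gf 62.8 F [ 0.1 -0.7 -4.5]
over 33.78 nest xy [10.63 -8.24] z 48.59 F [1.3 0.3] -4.3 yawerr -0.0004 tq [-0.   -0.    0.01]
down True 34.29 nest xy [10.34 -7.92] z 38.71 F [-0.3  0.4] 3.7 yawerr 0.0001 tq [-0.02 -0.05 -0.02]
```

```bash
python3 - <<'E'
from nest import *
z=.0383
h=line_to(W(18,-30,z),.03,threshold=6); stn(f"side {h}")
s=observe(); p=NR.T@(np.array(s["ee_pos"][:2])-NP)*1000
h=line_to(W(36,p[1]-1,z),.02,threshold=12); stn(f"rear {h}")
pause(.3); stn("settled")
E
```

```text
side True 34.98 nest xy [ 16.04 -22.86] z 38.77 F [-0.8  1.1] 2.5 yawerr 0.0003 tq [ 0.07 -0.06  0.04]
rear True 35.74 nest xy [ 28.45 -22.84] z 38.88 F [-1.8  1. ] 5.6 yawerr 0.0014 tq [-0.08  0.17  0.07]
settled 36.04 nest xy [ 28.21 -22.8 ] z 38.87 F [-1.7 -0. ] 5.2 yawerr 0.0015 tq [-0.13  0.16  0.04]
```

```bash
python3 - <<'E'
from nest import *
for x,y in((29,-23.5),(30,-24),(31,-24.5),(32,-25),(33,-25.5)):
    line_to(W(x,y,.0385),.02); pause(.15); stn((x,y))
    s=observe(); f=NR.T@np.array(s["contact_force"][:2])
    if f[0]<-25: break
E
```

```text
(29, -23.5) 36.44 nest xy [ 28.25 -22.87] z 38.9 F [-3.5  3. ] 7.1 yawerr 0.0018 tq [ 0.3   0.41 -0.01]
(30, -24) 36.84 nest xy [ 28.27 -22.88] z 38.9 F [-4.1  3.2] 9.5 yawerr 0.0021 tq [ 0.49  0.78 -0.07]
(31, -24.5) 37.24 nest xy [ 28.48 -22.89] z 38.95 F [-7.1  4.7] 11.3 yawerr 0.0022 tq [ 0.69  1.11 -0.18]
(32, -25) 37.64 nest xy [ 28.88 -22.94] z 38.97 F [-7.9  6.9] 12.7 yawerr 0.0023 tq [ 0.99  1.36 -0.2 ]
(33, -25.5) 38.04 nest xy [ 29.4  -22.95] z 39.0 F [-9.5  8.3] 13.5 yawerr 0.0025 tq [ 1.18  1.55 -0.25]
```

```bash
python3 - <<'E'
from nest import *
for x,y in((34,-25.5),(35,-25.5),(36,-25.5),(37,-25.5),(38,-25.5)):
    line_to(W(x,y,.0385),.02); pause(.15); stn((x,y))
    print(np.round(rot(observe()["ee_rot"]).as_matrix()[:,2],4))
s=observe(); w=read_camera("wrist"); t=read_camera("side"); tp=read_camera("top")
cv2.imwrite("pics/w4.png",w); cv2.imwrite("pics/s4.png",t); cv2.imwrite("pics/t4.png",tp)
cv2.imwrite("pics/m4.png",np.hstack([crop(w,220,130,200,300,2),crop(t,265,235,100,150,4)]))
E
```

```text
(34, -25.5) 38.44 nest xy [ 30.09 -22.94] z 39.01 F [-9.9  7.8] 14.4 yawerr 0.0026 tq [ 1.24  1.64 -0.28]
[-0.0131  0.0099 -0.9999]
(35, -25.5) 38.84 nest xy [ 30.41 -22.94] z 39.01 F [-11.4   7.1] 15.1 yawerr 0.0025 tq [ 1.18  1.91 -0.26]
[-0.0143  0.01   -0.9998]
(36, -25.5) 39.24 nest xy [ 30.46 -22.93] z 39.02 F [-12.2   7.7] 17.3 yawerr 0.0026 tq [ 1.26  2.23 -0.23]
[-0.0159  0.01   -0.9998]
(37, -25.5) 39.64 nest xy [ 30.53 -22.94] z 39.06 F [-14.9   8.3] 19.6 yawerr 0.0025 tq [ 1.27  2.55 -0.27]
[-0.0175  0.0101 -0.9998]
(38, -25.5) 40.04 nest xy [ 30.56 -22.94] z 39.09 F [-16.1   8.1] 21.7 yawerr 0.0025 tq [ 1.22  2.96 -0.31]
[-0.0192  0.0102 -0.9998]
```

View pics/m4.png

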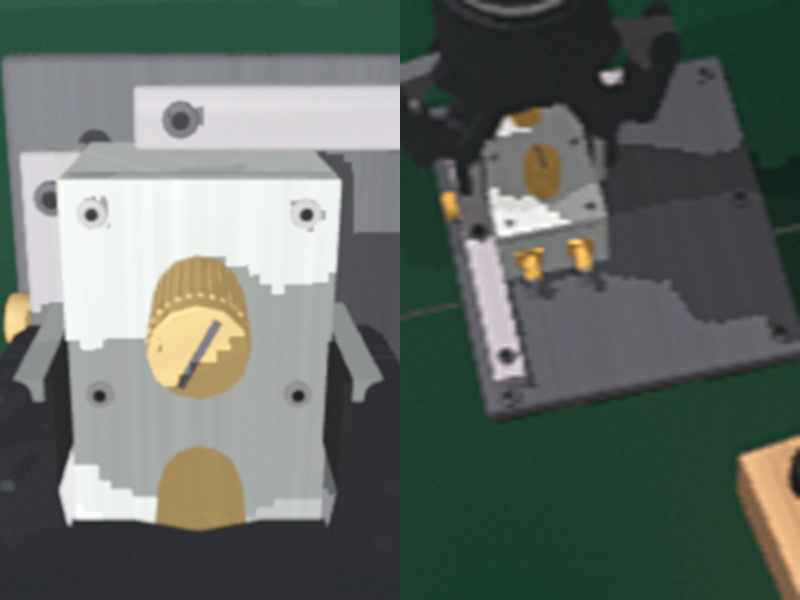

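The picture shows the block in the corner. Its -y end is on the side fence (edge at y≈150 in the left panel), its connectors point away, and both heads are down. The force readings show the arm leaning about 0.02 rad under the push, so I'll counter-tilt to keep the block flat.

```bash
python3 - <<'E'
from nest import *
q0=rot(down(NY+np.pi))
for th,ph in((-.01,-.005),(-.02,-.01),(-.028,-.014)):
    q=np.roll((R.from_euler("xyz",[ph,th,0])*q0).as_quat(),1)
    line_to(W(36.5,-25.5,.0385),.02,ori=q); pause(.2); stn((th,ph))
    print(np.round(rot(observe()["ee_rot"]).as_matrix()[:,2],4))
E
```

```text
(-0.01, -0.005) 40.64 nest xy [ 30.19 -22.89] z 38.69 F [-13.7   6.8] 17.3 yawerr 0.0014 tq [ 1.49  2.54 -0.18]
[-7.e-04  7.e-04 -1.e+00]
(-0.02, -0.01) 41.09 nest xy [ 29.97 -22.91] z 38.76 F [-13.4   7.3] 19.0 yawerr 0.0012 tq [ 1.69  3.24 -0.15]
[ 0.0088 -0.004  -1.    ]
(-0.028, -0.014) 41.54 nest xy [ 29.76 -22.9 ] z 38.96 F [-13.    6.5] 21.6 yawerr 0.0012 tq [ 1.8   3.49 -0.2 ]
[ 0.0166 -0.0078 -0.9998]
```

```bash
python3 - <<'E'
from nest import *
q0=rot(down(NY+np.pi))
th,ph=-.012,-.006
for i in range(4):
    q=np.roll((R.from_euler("xyz",[ph,th,0])*q0).as_quat(),1)
    line_to(W(37,-25.5,.0385),.02,ori=q); pause(.25); stn((round(th,4),round(ph,4)))
    z=rot(observe()["ee_rot"]).as_matrix()[:,2]; print(z.round(4))
    if np.abs(z[:2]).max()<.0015: break
    th+=z[0]*.8; ph-=-z[1]*-.8 if 0 else z[1]*.8
pause(1); stn("hold"); print(observe()["opening"],observe()["gripper_force"])
w=read_camera("wrist"); t=read_camera("side"); tp=read_camera("top")
cv2.imwrite("pics/m5.png",np.vstack([np.hstack([crop(w,220,180,150,90,3)[:270,:400],crop(tp,290,200,80,54,5)]),crop(t,262,245,100,41,8)]))
E
```

```text
(-0.012, -0.006) 42.04 nest xy [ 30.16 -22.88] z 38.66 F [-14.4   7.3] 18.9 yawerr 0.0012 tq [ 1.56  2.9  -0.2 ]
[ 3.e-04 -1.e-04 -1.e+00]
hold 43.04 nest xy [ 30.18 -22.9 ] z 38.7 F [-13.9   7.1] 19.0 yawerr 0.0013 tq [ 1.54  2.89 -0.27]
0.04897680639956955 65.58300733566284
```

View pics/m5.png

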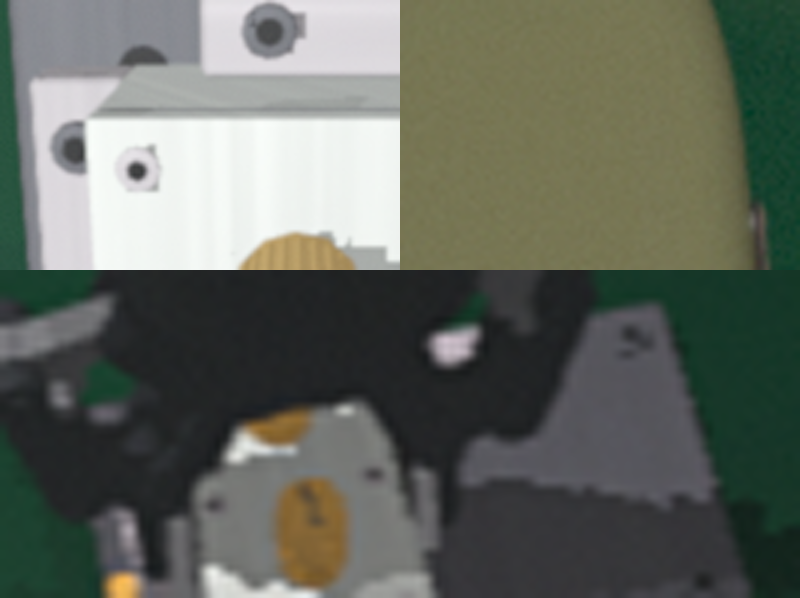

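```bash
python3 -c "
from bench import *
print(hand_in())"
```

```text
the job is handed in; nothing more can be done
None
```

I handed the job in at about 43 s: both plungers are home, the blanking plug was left in the rack, and the block is flat in the nest corner, still gripped and pressed at about 14 N on the rear fence and 7 N on the side fence. I judged seating from positions, forces and pictures; no score came back.

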